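# Park the labeller's change parts in their holders

### The job

The label applicator has been stripped for cleaning. Park its four loose parts: lay the long and the short rubber roller each flat in the cradle of its own length, down between the corner stops, and set the wide core hub over the thick post and the narrow one over the thin post, each lying flat on the post's disc. Leave the grease tin and the spanner where they are.

Things in the scene. Friction and masses are not known exactly. Their poses are not given: they have to be found in the camera images.
- long_roller: Press roller lying on the bench: black rubber sleeve, 40 mm diameter, 86 mm long, between two square aluminium end plates 46 x 46 mm, 12 mm thick (110 mm long overall, about 0.45 kg). Origin: centre of the underside; roller axis along its y, 23 mm above the origin; z up. It rests flat on the end plates and does not roll; grip the middle of the sleeve across x (40 mm).
- short_roller: Press roller lying on the bench: black rubber sleeve, 40 mm diameter, 50 mm long, between two square aluminium end plates 46 x 46 mm, 12 mm thick (74 mm long overall, about 0.3 kg). Origin: centre of the underside; roller axis along its y, 23 mm above the origin; z up. It rests flat on the end plates and does not roll; grip the middle of the sleeve across x (40 mm).
- wide_hub: Core hub, the wider of the two: plain aluminium ring lying flat on the bench, outer diameter 60 mm, bore 42 mm, height 30 mm, about 0.12 kg. Origin: centre of the underside; z (the ring's axis) up.
- narrow_hub: Core hub, the narrower of the two: plain aluminium ring lying flat on the bench, outer diameter 42 mm, bore 26 mm, height 30 mm, about 0.08 kg. Origin: centre of the underside; z (the ring's axis) up.
- long_cradle: Cradle for the long roller, fixed to the bench: steel plate 70 x 134 mm, 8 mm thick, with an L-shaped stop at each corner (14 mm high, legs 16 mm long). Origin: centre of the underside; long side along y, z up. Inside the stops 62 mm (x) by 126 mm (y): 8 mm play all round for its roller, which lies along y, either way round, on the plate. Sides between the stops are open for fingers.
- short_cradle: Cradle for the short roller, fixed to the bench: steel plate 70 x 98 mm, 8 mm thick, with an L-shaped stop at each corner (14 mm high, legs 16 mm long). Origin: centre of the underside; long side along y, z up. Inside the stops 62 mm (x) by 90 mm (y): 8 mm play all round for its roller, which lies along y, either way round, on the plate. Sides between the stops are open for fingers.
- wide_post: Post for the wide core hub, fixed to the bench: upright steel pin of 26 mm diameter with a bevelled top, in the middle of a steel disc of 80 mm diameter and 8 mm thick; the pin's top is 48 mm above the bench. Origin: centre of the disc's underside; z up. A seated hub has the pin through its bore and lies flat on the disc.
- narrow_post: Post for the narrow core hub, fixed to the bench: upright steel pin of 10 mm diameter with a bevelled top, in the middle of a steel disc of 60 mm diameter and 8 mm thick; the pin's top is 48 mm above the bench. Origin: centre of the disc's underside; z up. A seated hub has the pin through its bore and lies flat on the disc.
- tin: Bystander: round, low grease tin with a lid, 70 mm across and 40 mm high; origin at the centre of its underside, on the bench.
- spanner: Bystander: steel spanner 170 mm long lying on the bench along its own x; origin at its underside, near the middle.
Not all that is in view belongs to the job. What is shaped like the wide_hub but orange is not meant.

How it is judged (in metres and radians):
At the end, for the whole second after the job is handed in: Each roller in its own cradle (centre within 14 mm, axis within 0.3 rad of the long side), each hub on its own post (within 12 mm), each underside on the holder's plate (5 to 11 mm above the holder's underside), level within 0.1 rad and at rest (under 20 mm/s) (z of long_roller in the frame of long_cradle between 0.005 and 0.011 m and angle between each of long_roller, short_roller, wide_hub, narrow_hub's own z axis and vertical below 0.1 rad and horizontal distance between long_roller and long_cradle below 0.014 m and linear speed of each of long_roller, short_roller, wide_hub, narrow_hub below 0.02 m/s and angle between the y axis of long_roller and the y axis of long_cradle, either way round below 0.3 rad and z of short_roller in the frame of short_cradle between 0.005 and 0.011 m and horizontal distance between short_roller and short_cradle below 0.014 m and angle between the y axis of short_roller and the y axis of short_cradle, either way round below 0.3 rad and z of wide_hub in the frame of wide_post between 0.005 and 0.011 m and horizontal distance between wide_hub and wide_post below 0.012 m and z of narrow_hub in the frame of narrow_post between 0.005 and 0.011 m and horizontal distance between narrow_hub and narrow_post below 0.012 m); the robot touches nothing.
It fails at once if the grease tin is disturbed (moved more than 20 mm) (distance of tin from where it was at the start of the episode above 0.02 m).
It fails at once if the spanner is disturbed (moved more than 20 mm) (distance of spanner from where it was at the start of the episode above 0.02 m).
It also fails if it takes over 106 s, if anything falls off the work surface, if the arm or the gripper's body presses on something with over 40 N, if the wrist force passes 120 N, or if a joint passes its speed limit or range.

### The arm

A 6-joint arm with a two-finger parallel gripper is mounted at the origin on the work surface. World frame = base frame: x ahead of the robot, y to its left, z up, the work surface at z = 0. Lengths are in m, angles in degrees, forces in N, time in s.
With the tool pointing down it reaches from about 0.3 to 0.75 m from the base axis. Payload 8.5 kg.
Tool frame: the origin (TCP) lies on the centre line of the jaws, within the pads' length; the fingertips stand 17 mm ahead of it and the grasp point (between the pads) lies 2 mm behind it; z points along the fingers, y is the line along which they close (so a half turn about z gives the same grasp; the last joint's range is limited). The gripper opens to 85 mm and grips with 20 to 120 N. Pads are 22 mm wide; open, the fingers measure 114 mm over their backs; the gripper's body (76 mm by 85 mm) begins 54 mm behind the grasp point. The pads swing forward as they close: fully open they stand 13 mm farther back than shut.
Start: joints at [51.549, 21.807, 74.336, -0, 83.858, -12.336], TCP at [0.242, 0.494, 0.248] pointing down, gripper open.
Joint ranges: [-178.18, 178.18], [-50.72, 133.34], [12.68, 142.11], [-81.47, 261.47], [9.98, 163.14], [-165.26, 165.26]. Speed limits (degrees/s): [136.94, 136.94, 180, 180, 180, 180].

### API

Orientations are given as a 3x3 rotation matrix whose columns are the frame's x, y, z axes.
In Python, from rig import env gives the robot as it stands.
- The arm moves only by the shell command python3 -m handwheel 'ROWS' [OPENING] [FORCE]. ROWS is JSON, a list that holds one entry, the list of rows, each a list of 4 numbers: the shift along the tool's x, y, z in m, then the turn about the tool's z in rad. In form: [[[x, y, z, roll], ...]]. A call has 1 to 5 rows; each row shifts and turns the commanded pose from where the row before left it, along the tool's axes as they then stand; what a row does not reach is not made up. A row lasts 1/12 s, in which the tool goes at most 41.7 mm and 7.16 degrees, less where a joint would pass 70% of its speed; a pose out of reach is approached as far as the arm can. A call is refused whole if a number of a shift passes 0.0417 or a number of a turn 0.125, either way. A call with a gripper value outside its range is refused whole. OPENING is the opening in per cent of the stroke, from 0 (shut) to 100 (fully open), set as the call begins (- or left out, the last holds). The fingers move at their own pace and stop on an object; FORCE is the grip in N (left out, the last holds). Time passes only in rows, so rows that do not move let the fingers close. It gives the time, the measured TCP pose, the force and the opening at its end, in the units of the state.
- env.observe(): the state, without advancing time (a new reading comes with each control period).
- env.get_image(name): name is "scene" or "top"; returns (picture, depth): 384x512x3 uint8, red, green, blue; 384x512 float32, m along the optical axis (not along the pixel's ray), 0 where there is no reading.
- env.camera_params(name): a dict with "K" (3x3 intrinsics, pixels), "rvec" (rotation vector, rad) and "tvec" (3), from world to camera coordinates, as OpenCV has them. Camera axes: x right, y down, z forward; pixel columns grow to the right and rows downward; lengths in m; the calibration is good to about 2 mm. A picture is of the moment at which its call begins. camera_params takes no time and is no camera call.
- env.close_job(): hands the job in, once; it reports no verdict.
The state is a dict: "time_s": time; "q": joint angles; "qvel": joint speeds; "joint_efforts": joint torques, N m; "position": TCP position; "tool_rot": TCP orientation; "ft_force": force on the tool from outside, world axes, zero at the start; "wrist_torque": the same for the moment, N m; "grip_width": finger opening in m.
Only numpy, scipy, OpenCV 4.12 (cv2) and the standard library are available. Lean on these libraries where they do the work, as an engineer would, in place of code of your own. Each camera call takes 0.05 s, during which the arm holds its last target. There are 200 camera calls.

## Working session

There is one attempt and no reset: what is moved stays moved. The work goes in short steps, Python scripts to look and compute and a shell command to move; the robot and the scene stay as the last step left them, time stands still between calls to the robot, and variables do not carry over. Pictures are saved under pics/ and viewed, on a budget of 14 in all, crops included, one or two more only if the job needs it, and the job is handed in when it is done.

```bash
mkdir -p pics; ls; python3 - <<'E'
from rig import env
import cv2,numpy as np
for n in("top","scene"):
    im,d=env.get_image(n); cv2.imwrite(f"pics/{n}0.png",im[:,:,::-1]); np.save(f"pics/{n}0.npy",d)
    p=env.camera_params(n); print(n,p)
s=env.observe(); print({k:np.round(v,4).tolist() for k,v in s.items()})
E
```

```text
pics
top {'K': array([[486.94980367,   0.        , 249.19083741],
       [  0.        , 486.94980367, 184.19885921],
       [  0.        ,   0.        ,   1.        ]]), 'rvec': array([ 2.11874075, -2.18105487,  0.14962074]), 'tvec': array([0.06343064, 0.62204936, 1.24677855])}
scene {'K': array([[468.71771086,   0.        , 259.53804953],
       [  0.        , 468.71771086, 193.93272874],
       [  0.        ,   0.        ,   1.        ]]), 'rvec': array([ 1.58436787,  2.1469783 , -0.70400507]), 'tvec': array([ 0.12573981, -0.44717764,  1.53298936])}
{'time_s': 0.1, 'q': [51.5498, 21.838, 74.3779, -0.001, 83.8583, -12.3368], 'qvel': [0.071, -0.0848, -0.2432, 0.1131, 0.0034, 0.0031], 'joint_efforts': [0.0031, -44.9213, -23.1658, -0.0002, 0.0036, 0.0], 'position': [0.2419, 0.4937, 0.2478], 'tool_rot': [[-0.8979, 0.4401, -0.0008], [0.4401, 0.8979, -0.001], [0.0003, -0.0013, -1.0]], 'ft_force': [0.0452, -0.1651, 0.3096], 'wrist_torque': [-0.0671, 0.014, -0.0331], 'grip_width': 0.0854}
```

View pics/top0.png

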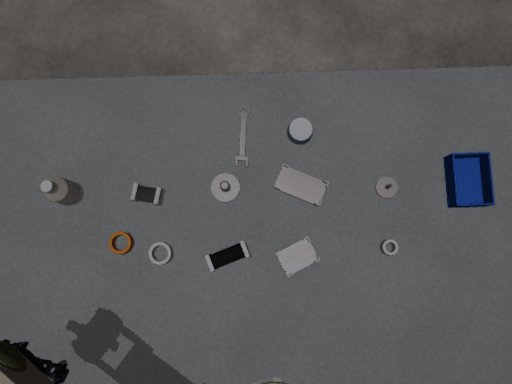

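View pics/scene0.png

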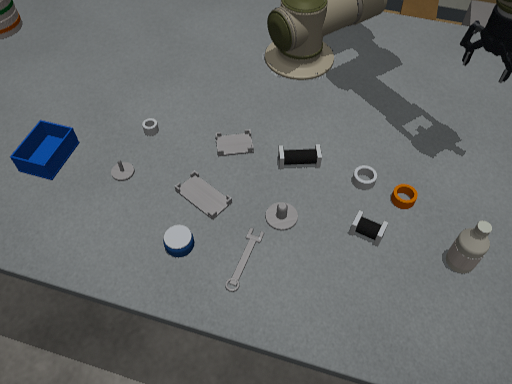

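The top view shows:
- Rollers: long at (228,256), short at (146,194).
- Cradles: long at (301,185), short at (297,257).
- Posts: thick at (225,187), thin at (387,187).
- Bystanders: tin at (301,130), spanner at (243,137).

Three rings could be a hub: grey at (160,253), orange at (120,243), and a small grey one at (390,247). Grey (160,253) is the wide hub, because orange is excluded. The small ring is the narrow hub.

I'll measure these from the depth image and confirm the hubs in a crop.

```bash
cat > h.py <<'E'
from rig import env
import cv2,numpy as np
def world(n,d):
    p=env.camera_params(n);K=p["K"];R=cv2.Rodrigues(np.array(p["rvec"]))[0];t=np.array(p["tvec"]).ravel()
    v,u=np.indices(d.shape)
    c=np.stack([(u-K[0,2])/K[0,0]*d,(v-K[1,2])/K[1,1]*d,d],-1)
    return (c-t)@R
def blobs(d,n="top",lo=.004,hi=.15):
    W=world(n,d); m=((W[...,2]>lo)&(W[...,2]<hi)&(d>0)).astype(np.uint8)
    k,lab,st,ce=cv2.connectedComponentsWithStats(m,connectivity=8)
    for i in range(1,k):
        if st[i,4]<60 or st[i,4]>6000: continue
        P=W[lab==i]; r=cv2.minAreaRect((P[:,:2]*1000).astype(np.float32))
        b=cv2.boxPoints(r); e=[b[1]-b[0],b[2]-b[1]]; e=max(e,key=np.linalg.norm)
        print("px",ce[i].round(0),"n",st[i,4],"ctr mm",np.round(r[0],1),"size",np.round(r[1],1),"long-ax deg",round(np.degrees(np.arctan2(e[1],e[0]))%180,1),"ztop",round(np.percentile(P[:,2],95)*1000,1))
E
python3 - <<'E'
from h import *
d=np.load("pics/top0.npy"); W=world("top",d)
print("bench z",W[300,250,2],W[100,350,2],W[220,60,2],W[220,340,2])
blobs(d)
im=cv2.imread("pics/top0.png")
a=cv2.resize(im[170:285,95:265],None,fx=4,fy=4,interpolation=3)
cv2.imwrite("pics/c1.png",a)
b=cv2.resize(im[160:285,265:410],None,fx=4.5,fy=4.5,interpolation=3); cv2.imwrite("pics/c2.png",b)
E
```

```text
bench z -0.0008050659849747249 -0.0025350430741847905 2.3068941170840993e-05 0.002075835829700808
px [243. 138.] n 419 ctr mm [762.   59.8] size [ 41.2 169.8] long-ax deg 178.3 ztop 11.6
px [300. 131.] n 554 ctr mm [774.8 -97.8] size [74.7 77.7] long-ax deg 139.8 ztop 44.5
px [469. 179.] n 2162 ctr mm [ 628.1 -555.9] size [138.8 162.9] long-ax deg 177.8 ztop 61.6
px [301. 185.] n 1258 ctr mm [623.8 -96.5] size [146.9  85.2] long-ax deg 66.4 ztop 18.6
px [225. 187.] n 658 ctr mm [621.2 110.4] size [80.4 78.3] long-ax deg 14.5 ztop 47.6
px [ 62. 191.] n 791 ctr mm [624.1 551.5] size [109.1  75.4] long-ax deg 72.6 ztop 146.4
px [386. 187.] n 368 ctr mm [ 609.1 -327.3] size [65.9 59.2] long-ax deg 68.0 ztop 19.3
px [147. 194.] n 510 ctr mm [608.  317.9] size [82.9 52.6] long-ax deg 75.4 ztop 49.0
px [121. 243.] n 306 ctr mm [480.2 392. ] size [67.9 61.8] long-ax deg 44.9 ztop 33.8
px [297. 256.] n 976 ctr mm [432.7 -82.2] size [ 82.1 118.1] long-ax deg 111.5 ztop 20.9
px [227. 256.] n 696 ctr mm [435.8 106.1] size [ 53.8 124.8] long-ax deg 108.2 ztop 48.5
px [389. 247.] n 192 ctr mm [ 446.5 -324. ] size [51.3 40.9] long-ax deg 69.7 ztop 33.6
px [160. 253.] n 294 ctr mm [449.  286.3] size [64.8 62.8] long-ax deg 25.5 ztop 34.9
```

View pics/c1.png

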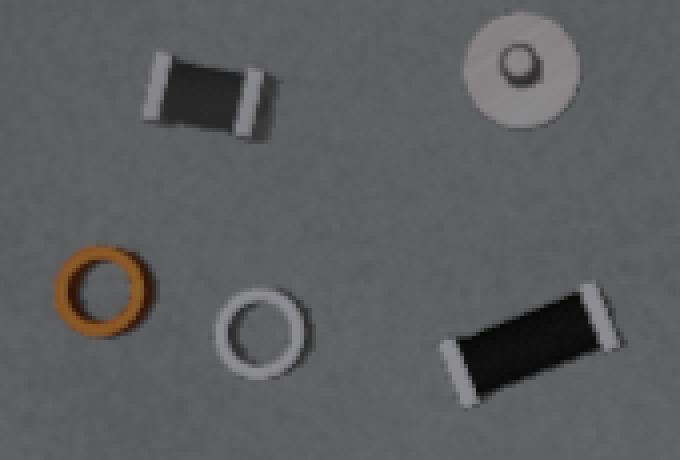

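View pics/c2.png

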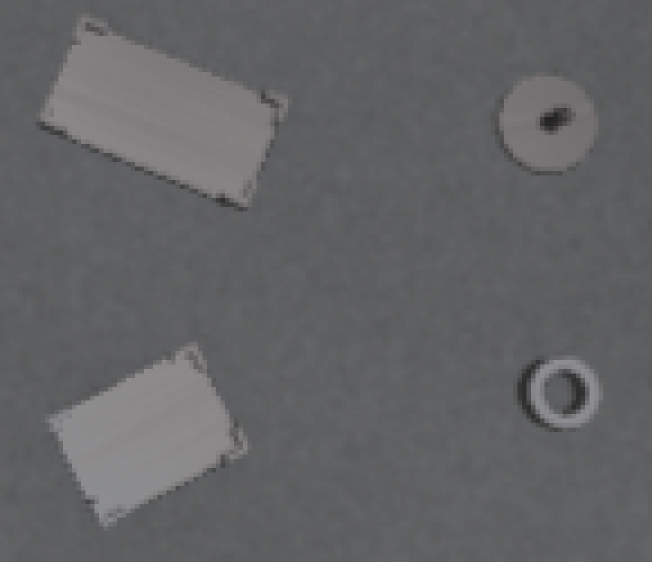

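The crops confirm the hubs: the wide one is the plain grey ring at about (160,253) and the narrow one is at (390,247). I'll turn the corner readings into positions using the known heights.

```bash
cat >> h.py <<'E'
def plane(n,uv,z):
    p=env.camera_params(n);K=p["K"];R=cv2.Rodrigues(np.array(p["rvec"]))[0];t=np.array(p["tvec"]).ravel()
    r=np.c_[np.asarray(uv,float),np.ones(len(uv))]@np.linalg.inv(K).T@R; c=-R.T@t
    return c+r*((z-c[2])/r[:,2])[:,None]
def go(x,y,z,h=None,order="t s"):
    """tool-frame turn (first) then shift from the present pose to TCP x,y,z (m), finger-line heading h deg"""
    s=env.observe(); R=np.array(s["tool_rot"]); y0=np.degrees(np.arctan2(R[1,1],R[0,1]))
    dh=0 if h is None else (h-y0+90)%180-90
    a=np.radians(y0+dh); ty=np.array([np.cos(a),np.sin(a),0]); tz=np.array([0,0,-1.]); tx=np.cross(ty,tz)
    D=np.array([x,y,z])-s["position"]
    print("t",round(s["time_s"],2),"heading",round(y0,1),"roll rad",round(-np.radians(dh),3),"then shift mm",np.round([D@tx*1e3,D@ty*1e3,D@tz*1e3],1),"q6 after",round(s["q"][5]-dh,0))
E
python3 - <<'E'
from h import *
f1=lambda L:[(a/4+95-.375,b/4+170-.375) for a,b in L]
f2=lambda L:[(a/4.5+265-.39,b/4.5+160-.39) for a,b in L]
def rect(n,c,z):
    P=plane("top",c,z)[:,:2]*1000
    e=[(P[1]-P[0]+P[2]-P[3])/2,(P[2]-P[1]+P[3]-P[0])/2]; L=max(e,key=np.linalg.norm)
    print(n,P.mean(0).round(1),[round(np.linalg.norm(x),1) for x in e],"axis",round(np.degrees(np.arctan2(L[1],L[0]))%180,1))
rect("short_roller",f1([(155,52),(264,69),(253,136),(143,119)]),.046)
rect("long_roller",f1([(440,342),(600,283),(620,345),(467,407)]),.046)
rect("long_cradle",f2([(85,15),(288,98),(248,208),(40,122)]),.018)
rect("short_cradle",f2([(195,342),(248,450),(106,527),(47,422)]),.018)
def circ(n,c,w,z,f,s):
    P=plane("top",f([c]),z)[0]*1000; q=plane("top",f([(c[0]-w[0]/2,c[1]),(c[0]+w[0]/2,c[1]),(c[0],c[1]-w[1]/2),(c[0],c[1]+w[1]/2)]),z)*1000
    print(n,P[:2].round(1),"dia",np.linalg.norm(q[0]-q[1]).round(1),np.linalg.norm(q[2]-q[3]).round(1))
circ("wide_hub",(260,334),(94,93),.03,f1,4)
circ("wide_post",(521,70),(118,116),.008,f1,4)
circ("wide_post_top",(518,60),(38,38),.048,f1,4)
circ("narrow_post",(548,122.5),(100,99),.008,f2,4)
circ("narrow_hub",(564.5,392),(77,74),.03,f2,4)
go(.449,.286,.12,90)
E
```

```text
short_roller [607.5 319.2] [np.float64(73.4), np.float64(44.9)] axis 79.5
long_roller [438.1 106.7] [np.float64(108.3), np.float64(43.5)] axis 109.3
long_cradle [623.1 -95.3] [np.float64(132.8), np.float64(70.9)] axis 65.7
short_cradle [430.9 -77.5] [np.float64(69.8), np.float64(97.3)] axis 116.3
wide_hub [449.7 285.6] dia 61.7 60.4
wide_post [622.4 111.6] dia 80.2 79.6
wide_post_top [623.7 111.5] dia 25.1 25.3
narrow_post [ 610.4 -327.3] dia 60.4 60.4
narrow_hub [ 448.9 -319.9] dia 45.0 42.9
t 0.1 heading 63.9 roll rad -0.456 then shift mm [-207.1 -207.7  127.8] q6 after -38.0
```

The measured sizes match the given ones within 1–3 mm. I'll start with the wide hub.

```bash
python3 -m handwheel '[[[0,0,0,-0.114],[0,0,0,-0.114],[0,0,0,-0.114],[0,0,0,-0.114],[0,0,0,0]]]' 100 40
python3 -m handwheel '[[[-0.02,-0.02,0.012,0],[-0.021,-0.021,0.013,0],[-0.021,-0.021,0.013,0],[-0.021,-0.021,0.013,0],[-0.021,-0.021,0.013,0]]]'
python3 -m handwheel '[[[-0.021,-0.021,0.013,0],[-0.021,-0.021,0.013,0],[-0.021,-0.021,0.013,0],[-0.021,-0.021,0.013,0],[-0.019,-0.02,0.012,0]]]'
python3 -m handwheel '[[[0,0,0,0],[0,0,0,0]]]'
python3 -c "
from h import *
go(.4495,.286,.02,90)"
```

```text
time_s: 0.52
position: [0.242, 0.4937, 0.248]
tool_rot: [[-1.0, -0.004, -0.001], [-0.004, 1.0, -0.001], [0.001, -0.001, -1.0]]
ft_force: [-0.5, 0.1, 0.3]
grip_width: 0.0853
time_s: 0.93
position: [0.3468, 0.3887, 0.1836]
tool_rot: [[-1.0, 0.003, -0.0], [0.003, 1.0, -0.0], [0.0, -0.0, -1.0]]
ft_force: [0.8, 0.6, -0.1]
grip_width: 0.0855
time_s: 1.35
position: [0.4501, 0.2845, 0.1195]
tool_rot: [[-1.0, 0.004, -0.0], [0.004, 1.0, -0.0], [0.0, -0.0, -1.0]]
ft_force: [-0.0, 0.4, -0.5]
grip_width: 0.0852
time_s: 1.52
position: [0.4495, 0.2849, 0.1196]
tool_rot: [[-1.0, 0.005, -0.002], [0.005, 1.0, -0.0], [0.002, -0.0, -1.0]]
ft_force: [-0.5, 0.5, -0.0]
grip_width: 0.0855
t 1.52 heading 89.7 roll rad -0.005 then shift mm [ 0.   1.1 99.6] q6 after -70.0
```

```bash
python3 -m handwheel '[[[0,0.001,0.025,0],[0,0,0.025,0],[0,0,0.025,0],[0,0,0.02,0],[0,0,0.005,0]]]' >/dev/null
python3 -m handwheel '[[[0,0,0,0],[0,0,0,0],[0,0,0,0],[0,0,0,0],[0,0,0,0]]]' 0 40
python3 -m handwheel '[[[0,0,0,0],[0,0,0,0],[0,0,0,0],[0,0,0,0],[0,0,0,0]]]'
python3 -m handwheel '[[[0,0,-0.01,0],[0,0,-0.02,0],[0,0,-0.02,0],[0,0,-0.02,0],[0,0,0,0]]]'
python3 -c "
from h import *
go(.6225,.1115,.09,90)"
```

```text
time_s: 2.35
position: [0.4496, 0.2875, 0.022]
tool_rot: [[-1.0, -0.0, 0.003], [-0.0, 1.0, 0.001], [-0.003, 0.001, -1.0]]
ft_force: [-2.3, 1.3, 7.7]
grip_width: 0.0584
time_s: 2.77
position: [0.4496, 0.2875, 0.022]
tool_rot: [[-1.0, -0.0, 0.003], [-0.0, 1.0, 0.001], [-0.003, 0.001, -1.0]]
ft_force: [-1.8, 1.2, 7.4]
grip_width: 0.058
time_s: 3.18
position: [0.4507, 0.2875, 0.0948]
tool_rot: [[-1.0, -0.0, 0.007], [-0.0, 1.0, 0.002], [-0.007, 0.002, -1.0]]
ft_force: [-0.2, 0.8, -0.8]
grip_width: 0.058
t 3.18 heading 90.0 roll rad 0.0 then shift mm [-171.8 -176.     4.8] q6 after -70.0
```

```bash
python3 -m handwheel '[[[-0.015,-0.015,0,0],[-0.022,-0.023,0,0],[-0.022,-0.023,0,0],[-0.022,-0.023,0,0],[-0.022,-0.023,0,0]]]' >/dev/null
python3 -m handwheel '[[[-0.022,-0.023,0,0],[-0.022,-0.022,0,0],[-0.016,-0.016,0,0],[-0.009,-0.008,0,0],[0,0,0,0]]]'
python3 -m handwheel '[[[0,0,0,0],[0,0,0,0]]]' >/dev/null
python3 - <<'E'
from h import *
go(.6225,.1115,.03,90)
im,d=env.get_image("scene"); cv2.imwrite("pics/s1.png",cv2.resize(im[150:270,210:360,::-1],None,fx=4,fy=4,interpolation=3))
E
```

```text
time_s: 4.02
position: [0.6224, 0.1092, 0.09]
tool_rot: [[-1.0, 0.002, 0.001], [0.002, 1.0, -0.0], [-0.001, -0.0, -1.0]]
ft_force: [0.4, -0.1, -0.8]
grip_width: 0.0581
t 4.18 heading 90.1 roll rad 0.001 then shift mm [-2.4 -0.5 60.2] q6 after -91.0
```

View pics/s1.png

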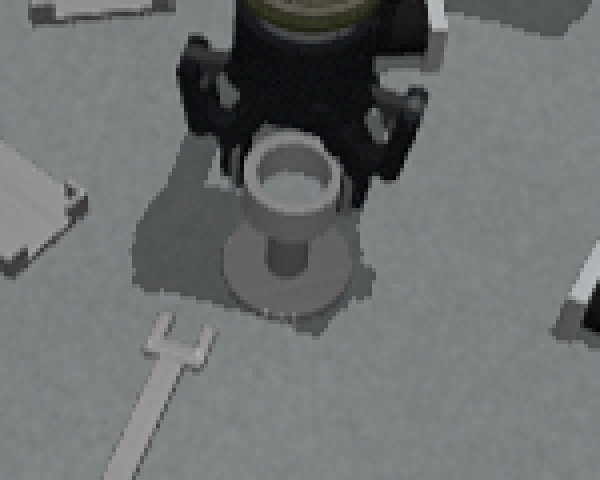

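The hub is held level above the thick post: its top is at crop (293,172), the disc at (288,263). I'll work out how far the hub is off-centre.

```bash
python3 - <<'E'
from h import *
c=lambda a,b:(a/4+210-.375,b/4+150-.375)
for z in(.094,.098,.102): print(z,plane("scene",[c(293,172)],z)[0]*1000)
print("width",np.linalg.norm(np.diff(plane("scene",[c(243,172),c(343,172)],.098),axis=0)))
print("disc",plane("scene",[c(288,263)],.008)[0]*1000, np.array(env.observe()["position"]))
im,d=env.get_image("scene"); W=world("scene",d); m=(W[...,2]>.085)&(W[...,2]<.108)
v,u=np.nonzero(m); P=W[m]; k=(u>268)&(u<297)&(v>182)&(v<205); print(np.percentile(P[k],[2,50,98],axis=0).round(4))
E
```

```text
0.094 [617.699482   113.14010936  94.        ]
0.098 [620.64347908 113.74822555  98.        ]
0.102 [623.58747615 114.35634174 102.        ]
width 0.05762930976753717
disc [622.62998594 115.55120865   8.        ] [0.62015474 0.11214859 0.09035686]
[[0.5937 0.0843 0.0858]
 [0.6261 0.112  0.0969]
 [0.648  0.1451 0.1031]]
```

```bash
python3 -m handwheel '[[[-0.002,0,0.015,0],[0,0,0.015,0],[0,0,0.012,0],[0,0,0.01,0],[0,0,0.007,0]]]'
python3 -m handwheel '[[[0,0,0.001,0],[0,0,0,0],[0,0,0,0]]]'
python3 -m handwheel '[[[0,0,0,0],[0,0,0,0],[0,0,0,0],[0,0,0,0],[0,0,0,0]]]' 100
python3 -m handwheel '[[[0,0,-0.01,0],[0,0,-0.02,0],[0,0,-0.03,0],[0,0,-0.03,0],[0,0,-0.03,0]]]'
python3 -c "
from h import *
go(.4381,.1067,.15,19.3)"
```

```text
time_s: 4.7
position: [0.6226, 0.1114, 0.0302]
tool_rot: [[-1.0, -0.001, -0.001], [-0.001, 1.0, 0.0], [0.001, 0.0, -1.0]]
ft_force: [-0.0, 0.4, -1.1]
grip_width: 0.0582
time_s: 4.95
position: [0.6233, 0.111, 0.0305]
tool_rot: [[-1.0, -0.0, 0.0], [-0.0, 1.0, 0.0], [-0.0, 0.0, -1.0]]
ft_force: [-0.6, -0.1, -2.2]
grip_width: 0.0584
time_s: 5.37
position: [0.6232, 0.1109, 0.0305]
tool_rot: [[-1.0, -0.0, 0.0], [-0.0, 1.0, 0.0], [-0.0, 0.0, -1.0]]
ft_force: [0.2, 0.3, 0.1]
grip_width: 0.0853
time_s: 5.78
position: [0.623, 0.1109, 0.1525]
tool_rot: [[-1.0, -0.0, 0.0], [-0.0, 1.0, -0.0], [-0.0, -0.0, -1.0]]
ft_force: [0.4, 0.3, 0.3]
grip_width: 0.0855
t 5.78 heading 90.0 roll rad 1.234 then shift mm [  57.1 -175.9    2.5] q6 after -20.0
```

```bash
python3 -m handwheel '[[[0,0,0,0.123],[0,0,0,0.123],[0,0,0,0.123],[0,0,0,0.123],[0,0,0,0.123]]]' >/dev/null
python3 -m handwheel '[[[0,0,0,0.123],[0,0,0,0.123],[0,0,0,0.123],[0,0,0,0.123],[0,0,0,0.123]]]' 
python3 -m handwheel '[[[0.006,-0.018,0,0],[0.01,-0.031,0,0],[0.01,-0.031,0,0],[0.01,-0.031,0,0],[0.01,-0.031,0,0]]]' >/dev/null
python3 -m handwheel '[[[0.008,-0.024,0,0],[0.003,-0.01,0,0],[0,0,0,0],[0,0,0,0]]]'
python3 -c "
from h import *
go(.4381,.1067,.024,19.3)"
```

```text
time_s: 6.62
position: [0.6231, 0.1109, 0.1512]
tool_rot: [[-0.329, 0.944, 0.001], [0.944, 0.329, -0.0], [-0.0, 0.001, -1.0]]
ft_force: [-0.1, 0.9, -0.1]
grip_width: 0.0855
time_s: 7.37
position: [0.4388, 0.1058, 0.1512]
tool_rot: [[-0.334, 0.942, 0.002], [0.942, 0.334, -0.0], [-0.001, 0.002, -1.0]]
ft_force: [1.0, 0.0, -0.0]
grip_width: 0.0856
t 7.37 heading 19.5 roll rad 0.004 then shift mm [  1.1  -0.3 127.2] q6 after -21.0
```

```bash
python3 -m handwheel '[[[0.001,0,0.03,0],[0,0,0.03,0],[0,0,0.03,0],[0,0,0.025,0],[0,0,0.012,0]]]'
python3 -m handwheel '[[[0,0,0,0],[0,0,0,0],[0,0,0,0],[0,0,0,0],[0,0,0,0]]]' 0 70
python3 -m handwheel '[[[0,0,0,0],[0,0,0,0],[0,0,0,0],[0,0,0,0],[0,0,0,0]]]'
python3 -m handwheel '[[[0,0,-0.01,0],[0,0,-0.02,0],[0,0,-0.03,0],[0,0,-0.03,0],[0,0,-0.02,0]]]'
python3 -m handwheel '[[[0,0,0,0],[0,0,0,0]]]' 
python3 -c "
from h import *
go(.6231,-.0955,.134,-24.3)"
```

```text
time_s: 7.78
position: [0.4384, 0.1066, 0.0207]
tool_rot: [[-0.334, 0.943, -0.003], [0.943, 0.334, 0.0], [0.001, -0.002, -1.0]]
ft_force: [-0.9, -0.9, 0.2]
grip_width: 0.0852
time_s: 8.2
position: [0.4391, 0.1067, 0.0247]
tool_rot: [[-0.335, 0.942, 0.004], [0.942, 0.335, -0.0], [-0.001, 0.003, -1.0]]
ft_force: [-0.1, -0.0, 4.5]
grip_width: 0.0377
time_s: 8.62
position: [0.4391, 0.1067, 0.0247]
tool_rot: [[-0.335, 0.942, 0.004], [0.942, 0.335, -0.0], [-0.001, 0.003, -1.0]]
ft_force: [1.1, 0.1, 5.8]
grip_width: 0.0382
time_s: 9.03
position: [0.4383, 0.1067, 0.1364]
tool_rot: [[-0.335, 0.942, 0.003], [0.942, 0.335, -0.0], [-0.001, 0.003, -1.0]]
ft_force: [0.9, 0.0, -3.4]
grip_width: 0.0378
time_s: 9.2
position: [0.438, 0.1068, 0.134]
tool_rot: [[-0.335, 0.942, 0.002], [0.942, 0.335, -0.0], [-0.001, 0.002, -1.0]]
ft_force: [1.0, -0.1, -4.4]
grip_width: 0.038
t 9.2 heading 19.5 roll rad 0.765 then shift mm [-108.2  251.9    0. ] q6 after 23.0
```

```bash
python3 -m handwheel '[[[0,0,0,0.09],[0,0,0,0.12],[0,0,0,0.12],[0,0,0,0.12],[0,0,0,0.12]]]' >/dev/null
python3 -m handwheel '[[[0,0,0,0.115],[0,0,0,0.08],[0,0,0,0]]]' >/dev/null
python3 -m handwheel '[[[-0.006,0.014,0,0],[-0.012,0.028,0,0],[-0.012,0.028,0,0],[-0.012,0.028,0,0],[-0.012,0.028,0,0]]]' >/dev/null
python3 -m handwheel '[[[-0.012,0.028,0,0],[-0.012,0.028,0,0],[-0.012,0.028,0,0],[-0.012,0.028,0,0],[-0.006,0.014,0,0]]]' >/dev/null
python3 -m handwheel '[[[0,0,0,0],[0,0,0,0]]]' 
python3 - <<'E'
from h import *
go(.6231,-.0955,.033,-24.3)
im,d=env.get_image("top"); cv2.imwrite("pics/t2.png",cv2.resize(im[140:270,170:345,::-1],None,fx=4,fy=4,interpolation=3))
im,d=env.get_image("scene"); cv2.imwrite("pics/s2.png",cv2.resize(im[120:240,150:310,::-1],None,fx=4,fy=4,interpolation=3))
E
```

```text
time_s: 10.87
position: [0.623, -0.0963, 0.1317]
tool_rot: [[0.411, 0.912, -0.002], [0.912, -0.411, 0.001], [-0.0, -0.002, -1.0]]
ft_force: [-0.8, 0.1, -4.0]
grip_width: 0.038
t 10.87 heading -24.3 roll rad 0.001 then shift mm [ 0.8 -0.2 98.7] q6 after 5.0
```

View pics/s2.png

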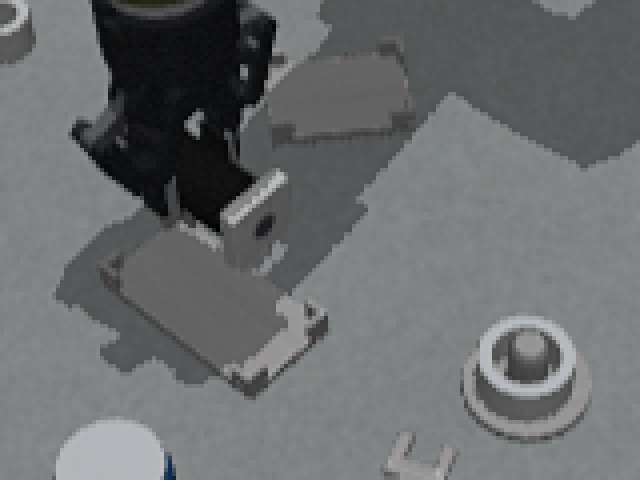

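The wide hub sits flat on its post at crop (527,375). The long roller hangs level and parallel to its cradle. I'll lower it.

```bash
python3 -m handwheel '[[[0.001,0,0.02,0],[0,0,0.025,0],[0,0,0.02,0],[0,0,0.015,0],[0,0,0.01,0]]]' >/dev/null
python3 -m handwheel '[[[0,0,0.005,0],[0,0,0.003,0],[0,0,0.001,0],[0,0,0,0],[0,0,0,0]]]'
python3 -m handwheel '[[[0,0,0,0],[0,0,0,0],[0,0,0,0],[0,0,0,0],[0,0,0,0]]]' 80
python3 -m handwheel '[[[0,0,-0.01,0],[0,0,-0.02,0],[0,0,-0.03,0],[0,0,-0.03,0],[0,0,-0.03,0]]]' 100
python3 - <<'E'
from h import *
go(.6075,.319,.15,-10.5)
im,d=env.get_image("scene"); cv2.imwrite("pics/s3.png",cv2.resize(im[150:230,150:260,::-1],None,fx=5,fy=5,interpolation=3))
E
```

```text
time_s: 11.8
position: [0.6239, -0.0945, 0.0352]
tool_rot: [[0.411, 0.912, 0.001], [0.912, -0.411, -0.0], [0.0, 0.001, -1.0]]
ft_force: [0.7, -0.6, -3.3]
grip_width: 0.0378
time_s: 12.22
position: [0.6237, -0.0946, 0.0346]
tool_rot: [[0.411, 0.911, 0.001], [0.911, -0.411, -0.0], [0.0, 0.001, -1.0]]
ft_force: [0.7, -0.8, 0.3]
grip_width: 0.0683
time_s: 12.63
position: [0.6234, -0.0944, 0.1565]
tool_rot: [[0.411, 0.911, 0.0], [0.911, -0.411, -0.0], [0.0, 0.0, -1.0]]
ft_force: [-0.1, -0.3, 0.1]
grip_width: 0.0851
t 12.63 heading -24.3 roll rad -0.241 then shift mm [403.6 -91.    6.5] q6 after -9.0
```

View pics/s3.png

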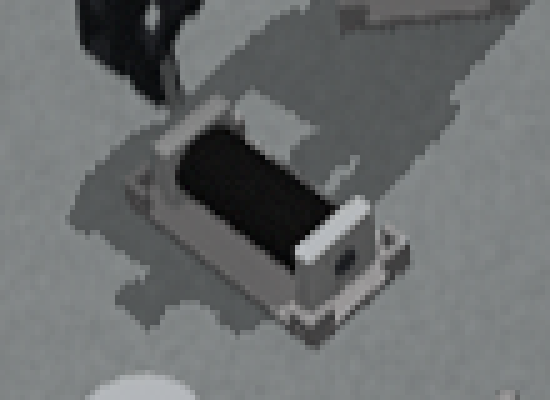

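The long roller lies between the four stops (crop centre about (255,215)). Next is the short roller.

```bash
python3 -m handwheel '[[[0,0,0,-0.12],[0,0,0,-0.12],[0.017,-0.004,0,0],[0.034,-0.0075,0,0],[0.034,-0.0075,0,0]]]' >/dev/null
python3 -m handwheel '[[[0.034,-0.008,0,0],[0.034,-0.0075,0,0],[0.034,-0.0075,0,0],[0.034,-0.0075,0,0],[0.034,-0.0075,0,0]]]' >/dev/null
python3 -m handwheel '[[[0.034,-0.0075,0,0],[0.034,-0.0075,0,0],[0.034,-0.0075,0,0],[0.03,-0.007,0,0],[0.016,-0.004,0,0]]]' >/dev/null
python3 -m handwheel '[[[0,0,0,0],[0,0,0,0]]]' 
python3 -c "
from h import *
go(.6075,.319,.025,-10.5)"
```

```text
time_s: 14.1
position: [0.6082, 0.3183, 0.1544]
tool_rot: [[0.182, 0.983, 0.0], [0.983, -0.182, -0.0], [-0.0, 0.0, -1.0]]
ft_force: [0.0, -0.1, -0.1]
grip_width: 0.0855
t 14.1 heading -10.5 roll rad 0.0 then shift mm [  0.6  -0.8 129.4] q6 after 28.0
```

```bash
python3 -m handwheel '[[[0,-0.001,0.03,0],[0,0,0.03,0],[0,0,0.03,0],[0,0,0.025,0],[0,0,0.014,0]]]' >/dev/null
python3 -m handwheel '[[[0,0,0,0],[0,0,0,0],[0,0,0,0],[0,0,0,0],[0,0,0,0]]]' 0 70
python3 -m handwheel '[[[0,0,0,0],[0,0,0,0],[0,0,0,0],[0,0,0,0],[0,0,0,0]]]'
python3 -m handwheel '[[[0,0,-0.01,0],[0,0,-0.02,0],[0,0,-0.03,0],[0,0,-0.03,0],[0,0,-0.02,0]]]' >/dev/null
python3 -m handwheel '[[[0,0,0,0],[0,0,0,0]]]' 
python3 -c "
from h import *
go(.431,-.078,.134,26.3)"
```

```text
time_s: 14.93
position: [0.6084, 0.3183, 0.0276]
tool_rot: [[0.183, 0.983, 0.004], [0.983, -0.183, 0.001], [0.001, 0.003, -1.0]]
ft_force: [-1.2, -1.9, 6.4]
grip_width: 0.0379
time_s: 15.35
position: [0.6084, 0.3183, 0.0276]
tool_rot: [[0.183, 0.983, 0.004], [0.983, -0.183, 0.001], [0.001, 0.004, -1.0]]
ft_force: [0.8, -2.6, 6.5]
grip_width: 0.0377
time_s: 15.93
position: [0.6074, 0.3185, 0.1365]
tool_rot: [[0.183, 0.983, 0.002], [0.983, -0.183, 0.001], [0.001, 0.002, -1.0]]
ft_force: [0.1, -0.0, -3.1]
grip_width: 0.0383
t 15.93 heading -10.5 roll rad -0.643 then shift mm [-277.3 -333.8    2.5] q6 after -8.0
```

```bash
python3 -m handwheel '[[[0,0,0,-0.08],[0,0,0,-0.12],[0,0,0,-0.12],[0,0,0,-0.12],[0,0,0,-0.12]]]' >/dev/null
python3 -m handwheel '[[[0,0,0,-0.083],[0,0,0,0],[-0.011,-0.013,0,0],[-0.02,-0.024,0,0],[-0.02,-0.024,0,0]]]' >/dev/null
python3 -m handwheel '[[[-0.02,-0.024,0,0],[-0.02,-0.024,0,0],[-0.02,-0.024,0,0],[-0.02,-0.024,0,0],[-0.02,-0.024,0,0]]]' >/dev/null
python3 -m handwheel '[[[-0.02,-0.024,0,0],[-0.02,-0.024,0,0],[-0.02,-0.024,0,0],[-0.02,-0.024,0,0],[-0.02,-0.024,0,0]]]' >/dev/null
python3 -m handwheel '[[[-0.018,-0.022,0,0],[-0.008,-0.011,0,0],[0,0,0,0],[0,0,0,0]]]' 
python3 - <<'E'
from h import *
go(.431,-.078,.0356,26.3)
im,d=env.get_image("scene"); cv2.imwrite("pics/s4.png",cv2.resize(im[90:190,190:320,::-1],None,fx=5,fy=5,interpolation=3))
E
```

```text
time_s: 17.93
position: [0.4302, -0.078, 0.1349]
tool_rot: [[-0.44, 0.898, -0.001], [0.898, 0.44, 0.001], [0.001, -0.001, -1.0]]
ft_force: [0.6, 0.4, -2.6]
grip_width: 0.0381
t 17.93 heading 26.1 roll rad -0.004 then shift mm [-0.4  0.7 99.3] q6 after -52.0
```

View pics/s4.png

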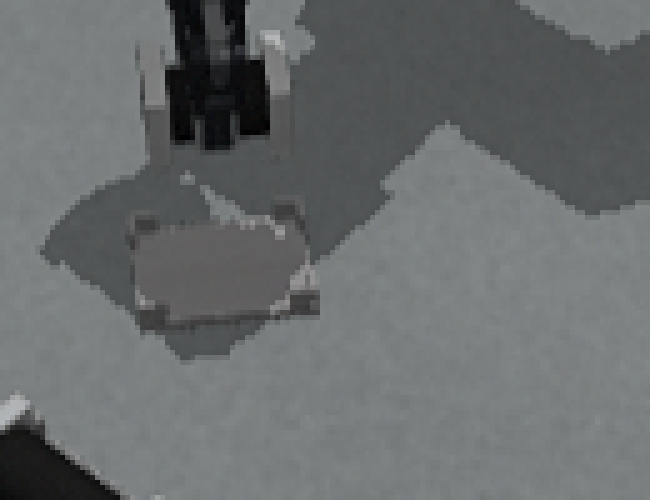

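The roller hangs level and parallel over the short cradle (crop centre about (223,262)). I'll check the offset along its axis before lowering.

```bash
python3 - <<'E'
from h import *
c=lambda L:[(a/5+190-.4,b/5+90-.4) for a,b in L]
print(plane("scene",c([(132,214),(302,200),(319,292),(140,308)]),.022).mean(0)*1000)
z=.134-.0276 # roller underside
P=plane("scene",c([(148,168),(289,160)]),z)*1000; print(P,np.linalg.norm(P[1]-P[0]))
E
```

```text
[431.48864271 -71.86826424  22.        ]
[[461.14454201 -99.35473985 106.4       ]
 [434.00505526 -32.24336978 106.4       ]] 72.39121310131956
```

```bash
python3 -m handwheel '[[[0.001,0.002,0.02,0],[0,0,0.025,0],[0,0,0.02,0],[0,0,0.015,0],[0,0,0.01,0]]]' >/dev/null
python3 -m handwheel '[[[0,0,0.005,0],[0,0,0.003,0],[0,0,0.001,0],[0,0,0,0],[0,0,0,0]]]'
python3 -m handwheel '[[[0,0,0,0],[0,0,0,0],[0,0,0,0],[0,0,0,0],[0,0,0,0]]]' 80
python3 -m handwheel '[[[0,0,-0.01,0],[0,0,-0.02,0],[0,0,-0.03,0],[0,0,-0.03,0],[0,0,-0.03,0]]]' 100
python3 - <<'E'
from h import *
go(.449,-.320,.14,90)
im,d=env.get_image("scene"); cv2.imwrite("pics/s5.png",cv2.resize(im[90:190,100:300,::-1],None,fx=4,fy=4,interpolation=3))
E
```

```text
time_s: 18.82
position: [0.4323, -0.076, 0.0368]
tool_rot: [[-0.443, 0.896, 0.001], [0.896, 0.443, -0.0], [-0.001, 0.001, -1.0]]
ft_force: [0.2, 0.4, -2.4]
grip_width: 0.038
time_s: 19.23
position: [0.4321, -0.0761, 0.0365]
tool_rot: [[-0.443, 0.897, 0.0], [0.897, 0.443, -0.0], [-0.0, 0.0, -1.0]]
ft_force: [-0.3, 0.6, -0.2]
grip_width: 0.0685
time_s: 19.65
position: [0.4316, -0.0759, 0.1577]
tool_rot: [[-0.443, 0.897, -0.001], [0.897, 0.443, 0.0], [0.0, -0.0, -1.0]]
ft_force: [0.5, 0.2, -0.3]
grip_width: 0.0854
t 19.65 heading 26.3 roll rad -1.112 then shift mm [ -17.4 -244.1   17.7] q6 after -116.0
```

View pics/s5.png

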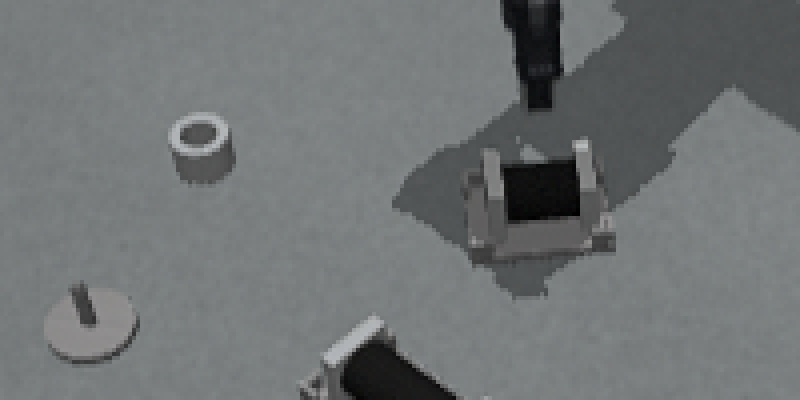

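The short roller is in its cradle (crop (545,190)). The narrow hub is at crop (202,145) and the thin post's pin tip at (77,288). I'll go to the narrow hub.

```bash
python3 -m handwheel '[[[0,0,0,0.11],[0,0,0,0.12],[0,0,0,0.12],[0,0,0,0.11],[0,0,0,0]]]' >/dev/null
python3 -m handwheel '[[[-0.017,0.001,0,0],[-0.031,0.002,0.002,0],[-0.031,0.002,0.002,0],[-0.031,0.002,0.002,0],[-0.031,0.002,0.002,0]]]' >/dev/null
python3 -m handwheel '[[[-0.031,0.002,0.002,0],[-0.031,0.002,0.002,0],[-0.029,0.002,0.002,0],[-0.013,0.002,0.002,0],[0,0,0,0]]]' 
python3 -m handwheel '[[[0,0,0,0]]]' >/dev/null
python3 -c "
from h import *
go(.449,-.321,.024,0)"
```

```text
time_s: 20.95
position: [0.4486, -0.3233, 0.1394]
tool_rot: [[0.001, 1.0, -0.0], [1.0, -0.001, 0.0], [0.0, -0.0, -1.0]]
ft_force: [-1.2, 0.4, 0.1]
grip_width: 0.0856
t 21.03 heading 0.0 roll rad 0.0 then shift mm [ -0.4   0.5 115.8] q6 after -48.0
```

```bash
python3 -m handwheel '[[[0,0,0.03,0],[0,0,0.03,0],[0,0,0.03,0],[0,0,0.018,0],[0,0,0.007,0]]]' >/dev/null
python3 -m handwheel '[[[0,0,0,0],[0,0,0,0],[0,0,0,0],[0,0,0,0],[0,0,0,0]]]' 0 40
python3 -m handwheel '[[[0,0,0,0],[0,0,0,0],[0,0,0,0],[0,0,0,0],[0,0,0,0]]]'
python3 -m handwheel '[[[0,0,-0.01,0],[0,0,-0.02,0],[0,0,-0.02,0],[0,0,-0.02,0],[0,0,0,0]]]' >/dev/null
python3 -m handwheel '[[[0,0,0,0],[0,0,0,0]]]' 
python3 -c "
from h import *
go(.6104,-.3273,.095,0)"
```

```text
time_s: 21.87
position: [0.4493, -0.3213, 0.0271]
tool_rot: [[0.001, 1.0, 0.002], [1.0, -0.001, -0.002], [-0.002, 0.002, -1.0]]
ft_force: [-1.3, 1.8, 7.2]
grip_width: 0.0412
time_s: 22.28
position: [0.4493, -0.3213, 0.0271]
tool_rot: [[0.001, 1.0, 0.002], [1.0, -0.001, -0.002], [-0.002, 0.002, -1.0]]
ft_force: [-0.6, 2.2, 7.5]
grip_width: 0.041
time_s: 22.87
position: [0.4485, -0.3208, 0.0952]
tool_rot: [[0.001, 1.0, -0.0], [1.0, -0.001, 0.0], [0.0, -0.0, -1.0]]
ft_force: [-0.0, 0.1, -1.7]
grip_width: 0.0408
t 22.87 heading -0.1 roll rad -0.001 then shift mm [ -6.5 161.9   0.2] q6 after -48.0
```

```bash
python3 -m handwheel '[[[-0.001,0.015,0,0],[-0.001,0.03,0,0],[-0.001,0.03,0,0],[-0.001,0.03,0,0],[-0.001,0.03,0,0]]]' >/dev/null
python3 -m handwheel '[[[-0.001,0.018,0,0],[0,0.009,0,0],[0,0,0,0],[0,0,0,0]]]' 
python3 - <<'E'
from h import *
go(.6104,-.3273,.0351,0)
im,d=env.get_image("scene"); cv2.imwrite("pics/s6.png",cv2.resize(im[110:200,70:180,::-1],None,fx=6,fy=6,interpolation=3))
E
```

```text
time_s: 23.62
position: [0.6102, -0.3268, 0.0938]
tool_rot: [[0.001, 1.0, -0.002], [1.0, -0.001, 0.001], [0.001, -0.002, -1.0]]
ft_force: [-0.3, 0.5, 0.1]
grip_width: 0.0411
t 23.62 heading -0.0 roll rad -0.001 then shift mm [-0.5  0.2 58.7] q6 after -38.0
```

View pics/s6.png

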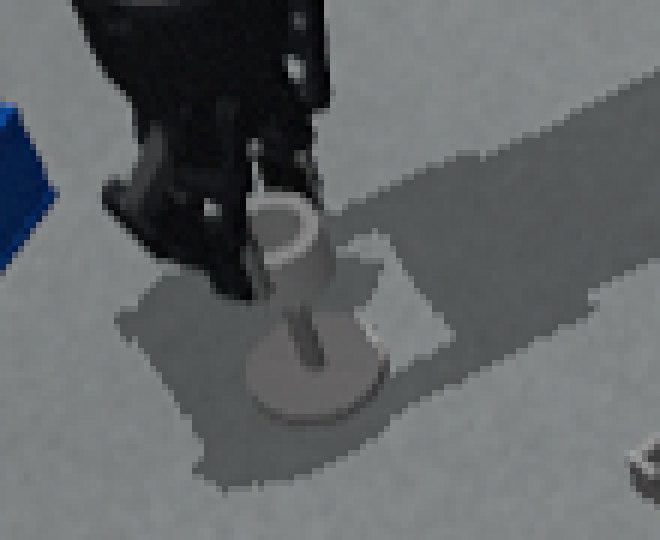

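The narrow hub hangs level above the thin post: top centre about crop (286,228), disc (317,370). I'll check the offset.

```bash
python3 - <<'E'
from h import *
c=lambda L:[(a/6+70-.42,b/6+110-.42) for a,b in L]
P=plane("scene",c([(286,228),(328,225)]),.097)*1000; print("hub",P,np.linalg.norm(P[1]-P[0]))
print("disc",plane("scene",c([(317,367)]),.008)*1000)
E
```

```text
hub [[ 607.72123109 -314.79902462   97.        ]
 [ 601.04529365 -299.0712528    97.        ]] 17.085986871673533
disc [[ 610.76748676 -321.43851663    8.        ]]
```

```bash
python3 -m handwheel '[[[-0.002,0.001,0.01,0],[0,0,0.015,0],[0,0,0.013,0],[0,0,0.01,0],[0,0,0.006,0]]]'
python3 -m handwheel '[[[0,0,0.003,0],[0,0,0.001,0],[0,0,0,0],[0,0,0,0]]]'
python3 -m handwheel '[[[0,0,0,0],[0,0,0,0],[0,0,0,0],[0,0,0,0],[0,0,0,0]]]' 85
python3 -m handwheel '[[[0,0,-0.01,0],[0,0,-0.02,0],[0,0,-0.03,0],[0,0,-0.03,0],[0,0,-0.03,0]]]' 100
python3 -m handwheel '[[[0,-0.02,-0.02,0],[0,-0.03,-0.02,0],[0,-0.03,0,0],[0,-0.03,0,0],[0,-0.03,0,0]]]'
python3 -m handwheel '[[[0,-0.03,0,0],[0,-0.03,0,0],[0,-0.03,0,0],[0,0,0,0],[0,0,0,0]]]' 
python3 - <<'E'
from h import *
im,d=env.get_image("top"); cv2.imwrite("pics/t7.png",cv2.resize(im[110:290,200:420,::-1],None,fx=3.5,fy=3.3,interpolation=3))
blobs(d)
im,d=env.get_image("scene"); cv2.imwrite("pics/s7.png",cv2.resize(im[90:260,90:330,::-1],None,fx=3.3,fy=3.3,interpolation=3))
E
```

```text
time_s: 24.08
position: [0.6107, -0.3291, 0.0395]
tool_rot: [[0.002, 1.0, -0.002], [1.0, -0.002, 0.002], [0.002, -0.002, -1.0]]
ft_force: [0.1, -0.1, -0.8]
grip_width: 0.0406
time_s: 24.42
position: [0.6119, -0.3295, 0.038]
tool_rot: [[0.001, 1.0, 0.001], [1.0, -0.001, -0.001], [-0.001, 0.001, -1.0]]
ft_force: [1.1, 1.4, -1.1]
grip_width: 0.0404
time_s: 24.83
position: [0.6118, -0.3293, 0.0375]
tool_rot: [[0.001, 1.0, 0.0], [1.0, -0.001, -0.0], [-0.0, 0.0, -1.0]]
ft_force: [-0.4, 0.6, -0.8]
grip_width: 0.0724
time_s: 25.25
position: [0.6116, -0.3291, 0.1596]
tool_rot: [[0.001, 1.0, 0.0], [1.0, -0.001, -0.0], [-0.0, 0.0, -1.0]]
ft_force: [0.2, -0.8, -0.4]
grip_width: 0.0852
time_s: 25.67
position: [0.4704, -0.3289, 0.1985]
tool_rot: [[0.001, 1.0, 0.001], [1.0, -0.001, -0.001], [-0.001, 0.001, -1.0]]
ft_force: [-0.0, -1.8, 0.4]
grip_width: 0.0851
time_s: 26.08
position: [0.381, -0.3293, 0.1985]
tool_rot: [[0.003, 1.0, 0.001], [1.0, -0.003, -0.001], [-0.001, 0.001, -1.0]]
ft_force: [0.0, -0.3, 0.3]
grip_width: 0.0857
px [242. 138.] n 429 ctr mm [762.1  62.6] size [ 38.8 170.1] long-ax deg 177.3 ztop 12.6
px [300. 131.] n 550 ctr mm [772.8 -98.1] size [70.4 74.5] long-ax deg 159.0 ztop 44.2
px [469. 180.] n 2194 ctr mm [ 624.6 -554.3] size [154.5 132.2] long-ax deg 0.1 ztop 61.1
px [301. 185.] n 1281 ctr mm [622.3 -94.2] size [143.   85.5] long-ax deg 63.2 ztop 55.8
px [225. 187.] n 664 ctr mm [622.8 110. ] size [78.9 78. ] long-ax deg 88.9 ztop 47.2
px [ 62. 191.] n 794 ctr mm [624. 558.] size [113.1  77.4] long-ax deg 68.5 ztop 146.8
px [386. 187.] n 391 ctr mm [ 610.9 -327. ] size [58.4 62. ] long-ax deg 173.3 ztop 41.9
px [121. 243.] n 312 ctr mm [478.8 392.2] size [61.9 71.6] long-ax deg 118.2 ztop 34.3
px [298. 256.] n 997 ctr mm [426.7 -77.1] size [ 85.2 112.6] long-ax deg 118.0 ztop 56.0
px [216. 335.] n 134 ctr mm [235.7 158.7] size [ 49.5 142.4] long-ax deg 103.2 ztop 148.8
```

View pics/t7.png

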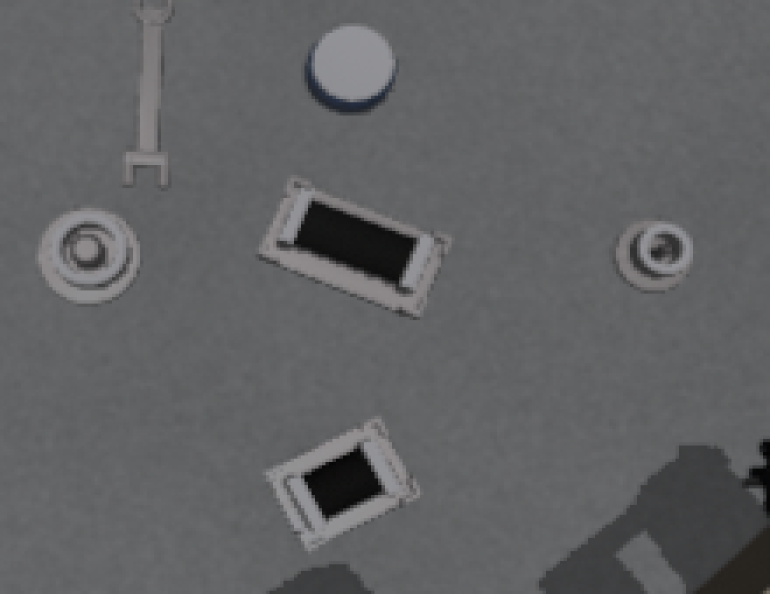

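View pics/s7.png

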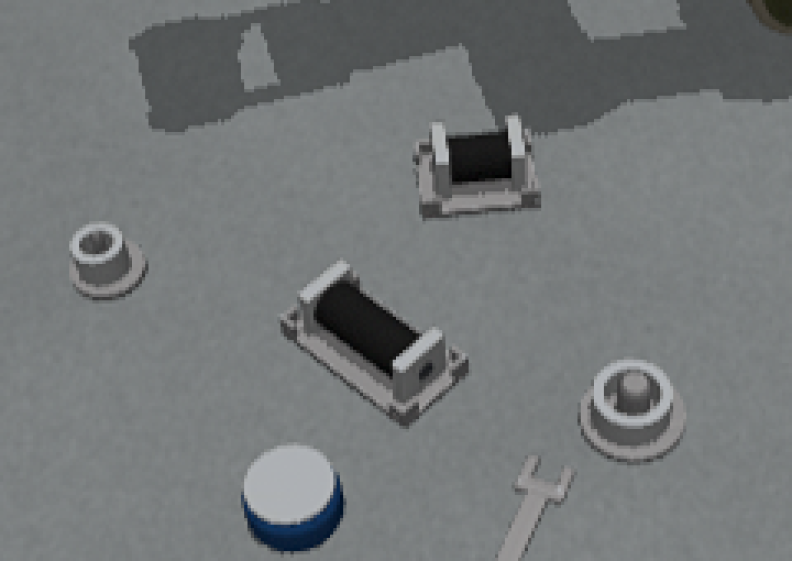

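Both pictures (10 viewed besides the first two, 12 in all) show every part on its holder, with the tin and spanner in place. Last check: offsets and heights.

```bash
python3 - <<'E'
from h import *
c=lambda L:[(a/3.5+200-.36,b/3.3+110-.35) for a,b in L]
m=lambda L,z:(plane("top",c(L),z)[:,:2].mean(0)*1000).round(1)
print("narrow hub",m([(665.5,249)],.038),"disc",m([(655,256)],.008))
print("wide hub",m([(90,248)],.038),"disc",m([(89,255)],.008))
print("long r",m([(296,188),(432,238),(413,290),(280,240)],.054),"cradle",m([(292,178),(450,240),(418,317),(260,252)],.018))
print("short r",m([(376,440),(402,484),(322,525),(294,480)],.054),"cradle",m([(377,417),(420,492),(310,548),(267,475)],.018))
z=[]
for i in range(10):
    im,d=env.get_image("top"); z.append(world("top",d)[...,2])
    
Z=np.mean(z,0)*1000
f=lambda L:[Z[int(round(v)),int(round(u))].round(1) for u,v in c(L)]
print("narrow rim",f([(645,249),(685,249),(665,229),(665,269)]))
print("wide rim",f([(60,248),(120,248),(90,216),(90,280)]))
print("long plates",f([(296,205),(286,232),(423,250),(412,275)]),"short",f([(370,458),(385,484),(300,490),(312,512)]))
print("disc/plate refs",f([(625,262),(48,262),(350,280),(360,512)]),"bench",f([(550,250),(200,250),(200,480)]))
E
```

```text
narrow hub [ 611.  -328.1] disc [ 609.3 -328.3]
wide hub [624.6 108.8] disc [622.9 111.1]
long r [623.9 -91.1] cradle [622.6 -94.6]
short r [432.5 -77.9] cradle [431.7 -77.7]
narrow rim [np.float64(39.7), np.float64(37.5), np.float64(37.6), np.float64(37.7)]
wide rim [np.float64(38.0), np.float64(39.5), np.float64(39.2), np.float64(38.9)]
long plates [np.float64(55.8), np.float64(55.4), np.float64(55.1), np.float64(53.8)] short [np.float64(54.4), np.float64(54.9), np.float64(55.2), np.float64(54.6)]
disc/plate refs [np.float64(8.2), np.float64(8.3), np.float64(9.4), np.float64(7.8)] bench [np.float64(-0.1), np.float64(133.6), np.float64(0.1)]
```

```bash
python3 -c "
from rig import env
print(env.close_job())"
```

```text
the job is handed in; nothing more can be done
None
```

I parked all four parts and handed the job in at about 27 s of the 106 s allowed. Handing in reports no verdict, so the figures below are from my last camera checks.

| Part | Offset from holder centre | Height of top (expected) |
|---|---|---|
| Wide hub | about 3 mm | 38–39.5 mm (38) |
| Narrow hub | about 2 mm | 37.5–39.7 mm (38) |
| Long roller | about 4 mm | 54–56 mm (54) |
| Short roller | about 1 mm | 54–55 mm (54) |

- **Fit:** the pictures show both rollers between their corner stops and in line with their cradles. Both hubs lie flat with the pins through them.
- **Bystanders:** the tin and spanner read within 3 mm of where they started, which is within measuring noise. The gripper was open and clear of everything, about 0.2 m up.
- **Disagreements:**
  - The two cameras differed by 4–6 mm in y, so I nudged the short roller and the narrow hub by about 2 mm before lowering them.
  - One bench reading in the last check came out at 133.6 mm. I took it for a depth dropout and did not repeat it, since the other two bench readings were within 0.1 mm of zero.
  - The fingers touched the bench lightly, at under 8 N, on each of the four grasps.

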